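# Sort the bar things into their holders

### The arm

A 6-joint arm with a two-finger parallel gripper is mounted at the origin on a cart in front of the work surface, level with it; the furniture and walls round the work are solid. World frame = base frame: x ahead of the robot, y to its left, z up, the work surface at z = 0. Lengths are in m, angles in rad, forces in N, time in s.
With the tool pointing down it reaches from about 0.375 to 0.9 m from the base axis. Payload 3.1 kg.
Tool frame: the origin (TCP) lies between the finger pads, 19 mm behind the fingertips; this is the grasp point; z points along the fingers, y is the line along which they close (so a half turn about z gives the same grasp; the last joint's range is limited). The gripper opens to 87 mm and grips with 3 to 60 N. Pads are 19 mm wide; open, the fingers measure 117 mm over their backs; the gripper's body (75 mm by 190 mm) begins 51 mm behind the grasp point.
Start: joints at [-1.351, 0.527, 1.433, -0, 1.181, -0.178], TCP at [0.242, -0.576, 0.241] pointing down, gripper open.
Joint ranges: [-3.08, 3.08], [-0.75, 2.2], [0.22, 2.44], [-1.43, 4.57], [0, 2.65], [-2.85, 2.85]. Speed limits (rad/s): [2.79, 2.79, 3.14, 3.14, 3.14, 3.14].

### API

Orientations are given as a unit quaternion [x, y, z, w].
In Python, from rig import get_obs, camera, hand_in, cut_out gives the robot as it stands.
- The arm moves only by the tool step_arm, never from a script. Its argument "rows" is a list of rows, each a list of 6 numbers: the shift along the world's x, y, z in m, then the turn, a rotation vector about the world's x, y, z in degrees. A call has 1 to 12 rows; each row shifts and turns the commanded pose from where the row before left it; what a row does not reach is not made up. A row lasts 1/8 s, in which the tool goes at most 62.5 mm and 10.7 degrees, less where a joint would pass 70% of its speed; a pose out of reach is approached as far as the arm can. A call is refused whole if a number of a shift passes 0.0625 or a number of a turn 10.7, either way. A call with a gripper value outside its range is refused whole. "jaw" is the finger opening in m, from 0 to 0.087, set as the call begins (left out, the last holds). The fingers move at their own pace and stop on an object; "squeeze" is the grip in N (left out, the last holds). Time passes only in rows, so rows that do not move let the fingers close. It gives the time, the measured TCP pose, the force, the opening and the grip force at its end, in the units of the state.
- get_obs(): the state, without advancing time (a new reading comes with each control period).
- camera(name): name is "scene" or "top"; returns a dict with "pixels" (384x512x3 uint8, blue, green, red), "depth" (384x512 float32, m along the optical axis (not along the pixel's ray), 0 where there is no reading), "fov_y" (degrees; the focal length in pixels is half the picture's height over the tangent of half this angle, whatever the lens; pixels are square), "cx", "cy" (the principal point, pixels), "extrinsics" (4x4, takes a point from camera to world coordinates). Camera axes: x right, y up, looking along -z (the intrinsics and any distortion apply to the point x, -y, -z); pixel columns grow to the right and rows downward; lengths in m; the calibration is good to about 2 mm. A picture is of the moment at which its call begins.
- hand_in(): hands the job in; it is judged then, once.
Trained networks look in the newest picture that a camera, given by its name, has taken for a name from the list of things; names that differ only in an ending like _2 or _b are one class to them, and where a whole thing is asked for, a point or a joint stands for the part that bears it (a point fixed in the world has none). Each returns a list of dicts, best first, with "confidence" (0 to 1); they miss things now and then, are a little off and sometimes report something else, mostly with a low value. They report only what shows in the picture. A call takes as long as a camera call. They do not tell look-alikes from the thing itself.
- cut_out(label, camera): "region" (384x512 bool, what is visible of it) and "extent" ([centre column, centre row, width, height] in pixels, round what is visible of it).
The state is a dict: "time": time; "q": joint angles; "joint_velocities": joint speeds; "joint_torque": joint torques, N m; "position": TCP position; "tool_rot": TCP orientation; "ft_force": force on the tool from outside, world axes, zero at the start; "moment": the same for the moment, N m; "grip_width": finger opening in m; "grip_force": force on a finger pad.
Only numpy, scipy, OpenCV 4.12 (cv2) and the standard library are available. Lean on these libraries where they do the work, as an engineer would, in place of code of your own. Each camera call takes 0.05 s, during which the arm holds its last target. There are 200 camera calls.

### The job

Sort the five bar things standing in the row at the front of the worktop into their wooden holders behind: the two small bottles into the high-walled two-bay caddy, the two silver cups into the low-rimmed two-bay tray, and the wine stopper into the round well of the square block. Each bottle and each cup gets a bay of its own, and everything ends standing upright and flat on the floor of its place, the stopper still on its broad cap. Set things down rather than dropping them, tip nothing over, and leave the candle at the left and the coaster stack at the right, both standing on the worktop itself, where they are; the bottles, stoppers and other things farther back, by the wall, are not part of the job.

Things in the scene. Friction and masses are not known exactly. Their poses are not given: they have to be found in the camera images.
- tall_bottle: small dark glass bottle, round, 44 mm across, 105 mm high in all: straight body with shoulders, then a cap about 24 mm across and 13 mm high. Stands upright in the row at the front; origin: centre of its underside, z up. Its body can be gripped from above (TCP about 68 mm above its base works). 0.16 kg.
- short_bottle: small dark glass bottle, round, 42 mm across, 95 mm high in all: straight body with shoulders, then a cap about 23 mm across and 13 mm high. Stands upright in the row at the front; origin: centre of its underside, z up. Its body can be gripped from above (TCP about 60 mm above its base works). 0.16 kg.
- large_cup: small plain silver cup without handle, open at the top, 53 mm across the rim, 46 mm high, its wall tapering to a foot about 40 mm across; the wall from 11 mm above the base up widens to the rim, so fingers closing on the outside from above meet it near the rim (TCP about 36 mm above its base works). Stands upright in the row at the front; origin: centre of its underside, z up. 0.06 kg.
- small_cup: small plain silver cup without handle, open at the top, 48 mm across the rim, 46 mm high, its wall tapering to a foot about 36 mm across; the wall from 11 mm above the base up widens to the rim, so fingers closing on the outside from above meet it near the rim (TCP about 36 mm above its base works). Stands upright in the row at the front; origin: centre of its underside, z up. 0.06 kg.
- stopper: silver wine stopper, 45 mm high, standing on its broad round cap (34 mm across, 13 mm high) with the narrower stem (about 18 mm across, from 13 to 45 mm up, round) pointing up; grip the stem (TCP about 35 mm above its base works). In the row at the front; origin: centre of its underside, z up. 0.08 kg.
- bottle_caddy: fixed dark wood bottle caddy with two square bays side by side and high walls: 74 mm (x) by 143 mm (y), walls 5 mm thick and 40 mm high, floor 5 mm thick, cork-coloured inside. Each bay is 64 mm square inside; bay centres at y = +34.5 and -34.5 mm, x = 0 in its frame. Origin: centre of its underside on the worktop; z up, x away from the robot at yaw 0.
- cup_tray: fixed dark wood cup tray with two square bays side by side and a low rim: 76 mm (x) by 147 mm (y), rim and divider 5 mm thick and 16 mm high, floor 5 mm thick, cork-coloured inside. Each bay is 66 mm square inside; bay centres at y = +35.5 and -35.5 mm, x = 0 in its frame. Origin: centre of its underside on the worktop; z up, x away from the robot at yaw 0.
- stopper_block: fixed dark wood block, 90 mm square and 20 mm high, with one round well in the middle of its top, about 55 mm across and 12 mm deep, cork-coloured inside; the well's floor is 8 mm above the origin. Origin: centre of its underside on the worktop; z up.
- candle: bystander: cream candle in a clear glass, 72 mm across, 71 mm high, at the left end of the work; loose. Origin: centre of its underside.
- coasters: bystander: stack of five round leather coasters, 98 mm across, 25 mm high, standing on the bare worktop at the right end of the work (not the similar stack farther back on a tray); loose. Origin: centre of its underside.
Mind the look-alikes: they are no part of the job. Leave any pink or yellow look-alike of the tall_bottle alone.

How it is judged:
By the outcome, as a careful person would: the job done as asked, in the order asked, and still so for the second after the job is handed in, with the robot touching nothing.
It also fails if it takes over 125 s, if anything falls off the work surface, if the arm or the gripper's body presses on something with over 40 N, if the wrist force passes 120 N, or if a joint passes its speed limit or range.

## Working session

There is one attempt and no reset: what is moved stays moved. The work goes in short steps, Python scripts to look and compute and a tool call to move; the robot and the scene stay as the last step left them, time stands still between calls to the robot, and variables do not carry over. Pictures are saved under pics/ and viewed, at most 14 in all, crops included, and the job is handed in when it is done.

Besides the shell and the picture viewer there is one more tool, called in YAML: its name, and indented under it one key for each argument. step_arm: Moves the arm, as the interface text tells. Its arguments: {"type":"object","properties":{"rows":{"type":"array"},"jaw":{"type":"number"},"squeeze":{"type":"number"}},"required":["rows"]}

```bash
mkdir -p pics; cat > h.py <<'E'
import numpy as np, cv2
from rig import get_obs, camera, cut_out
def world(c, mask=None):
    h,w=c["depth"].shape; f=h/2/np.tan(np.radians(c["fov_y"])/2)
    v,u=np.mgrid[:h,:w]; d=c["depth"]
    P=np.stack([(u-c["cx"])/f*d,-(v-c["cy"])/f*d,-d,np.ones_like(d)],-1)
    W=P@np.array(c["extrinsics"]).T
    W=W[...,:3]; W[d<=0]=np.nan
    return W
E
python3 - <<'E'
from h import *
for n in("scene","top"):
    c=camera(n); cv2.imwrite(f"pics/{n}0.png",c["pixels"]); print(n,{k:(v if not hasattr(v,'shape') or v.size<20 else v.shape) for k,v in c.items()})
    W=world(c)
    for l in "tall_bottle short_bottle large_cup small_cup stopper bottle_caddy cup_tray stopper_block candle coasters".split():
        for r in cut_out(l,n)[:4]:
            p=W[r["region"]]; p=p[~np.isnan(p[:,0])]
            if len(p)==0: print(l,"nodepth",r["extent"]);continue
            print(l,round(r["confidence"],2),np.round(r["extent"]),len(p),np.round(np.percentile(p,5,axis=0),3),np.round(np.percentile(p,95,axis=0),3))
print(get_obs())
E
```

```text
scene {'pixels': (384, 512, 3), 'depth': (384, 512), 'fov_y': 57.35556949059428, 'cx': 248.91511914007214, 'cy': 191.1690764431922, 'extrinsics': array([[ 0.53729194,  0.61372288, -0.57849944, -0.31075908],
       [-0.8433438 ,  0.38329666, -0.37663631, -0.54956282],
       [-0.00941341,  0.69023756,  0.72352159,  0.99188853],
       [ 0.        ,  0.        ,  0.        ,  1.        ]])}
tall_bottle 0.72 [148. 168.  10.  22.] 204 [0.301 0.328 0.004] [0.339 0.379 0.105]
tall_bottle 0.51 [150. 158.  13.  19.] 150 [0.365 0.373 0.02 ] [0.392 0.4   0.104]
short_bottle 0.56 [250. 195.   8.  22.] 206 [ 0.416 -0.086  0.008] [ 0.443 -0.056  0.092]
large_cup 0.49 [212. 188.  16.  15.] 196 [ 0.381  0.069 -0.001] [0.427 0.117 0.045]
small_cup 0.63 [275. 220.  15.  17.] 179 [ 0.372 -0.221 -0.   ] [ 0.414 -0.182  0.045]
stopper 0.62 [307. 236.   8.   9.] 81 [ 0.376 -0.337  0.005] [ 0.393 -0.314  0.041]
bottle_caddy 0.73 [267. 184.  44.  29.] 630 [ 0.51  -0.139  0.   ] [ 0.591 -0.001  0.016]
bottle_caddy 0.4 [211. 161.   8.  12.] 42 [ 0.225 -0.078  0.001] [0.551 0.191 0.374]
cup_tray 0.67 [268. 18
[... 1908 characters left out ...]
time': 1.1, 'q': array([-1.35153533e+00,  5.27505709e-01,  1.43268903e+00,  1.47152461e-05,
        1.18141758e+00, -1.78520272e-01]), 'joint_velocities': array([ 0.00095948, -0.00081016, -0.00062639,  0.00138395,  0.00043997,
        0.00070937]), 'joint_torque': array([ 1.01715366e-03, -4.40022504e+01, -1.76987243e+01,  6.33945200e-02,
        5.03828865e-02, -3.10083990e-06]), 'position': array([ 0.24212308, -0.57617267,  0.24124839]), 'tool_rot': array([ 9.80286924e-01,  1.97579217e-01,  6.60511489e-06, -9.97089784e-06]), 'ft_force': array([-0.73948028,  0.10503696, -0.16703094]), 'moment': array([0.07431478, 0.01432179, 0.00101925]), 'grip_force': 0.0, 'grip_width': 0.08694926246544758}
```

```bash
python3 - <<'E'
from h import *
a=cv2.imread("pics/top0.png"); b=cv2.imread("pics/scene0.png")
cv2.imwrite("pics/c1.png",cv2.resize(a[120:260,70:430],(800,311),interpolation=cv2.INTER_CUBIC))
cv2.imwrite("pics/c2.png",np.vstack([cv2.resize(a[190:250,80:180],(700,420),interpolation=cv2.INTER_CUBIC)]))
cv2.imwrite("pics/c3.png",cv2.resize(b[120:260,120:340],(800,509),interpolation=cv2.INTER_CUBIC))
E
```

```text
(no output)
```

View pics/c1.png

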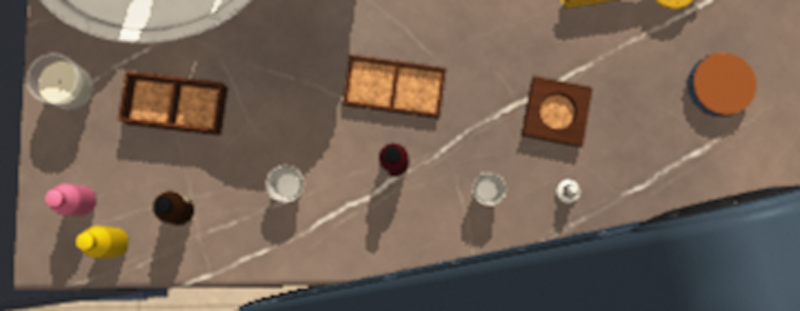

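View pics/c2.png

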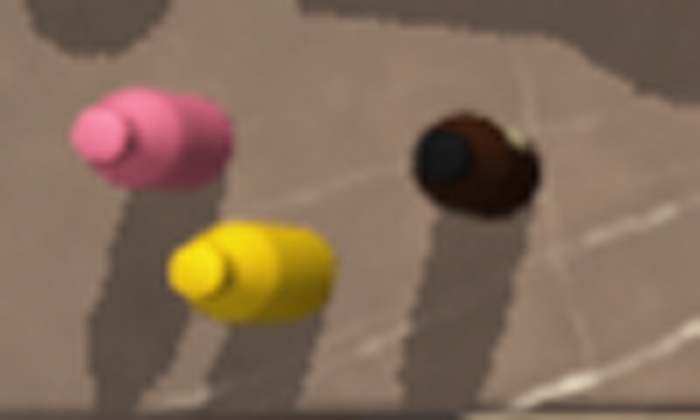

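View pics/c3.png

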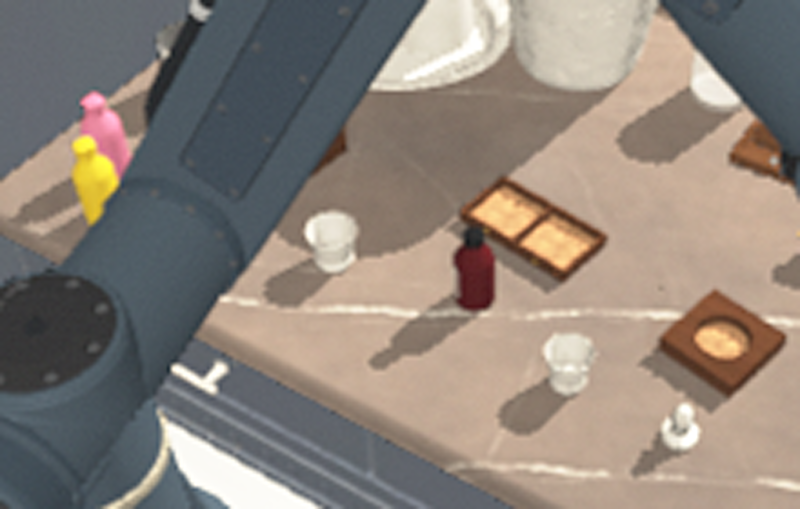

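The tall bottle has three candidates in the top view. The pink bottle at (103,210) and the yellow one at (116,229) are the excluded look-alikes. The dark brown one with a black cap at (149,218) fits the description, and the enlarged crop confirms it. The rest are the dark red short bottle (247,192), large cup (198,205), small cup (287,207), stopper (326,206), caddy (147,166), tray (247,159) and block (318,169).

```bash
cat > fit.py <<'E'
from h import *
from scipy.optimize import least_squares
def circ(P,r,g):
    s=least_squares(lambda c:np.hypot(P[:,0]-c[0],P[:,1]-c[1])-r,g,loss="soft_l1",f_scale=.002); return s.x,np.sqrt(np.mean(s.fun**2))
def near(W,g,rad,z0,z1):
    P=W.reshape(-1,3);P=P[~np.isnan(P[:,0])];k=(np.hypot(P[:,0]-g[0],P[:,1]-g[1])<rad)&(P[:,2]>z0)&(P[:,2]<z1); return P[k]
G=dict(tall_bottle=((.37,.245),.022,.015,.065,.036),short_bottle=((.435,-.065),.021,.015,.06,.035),large_cup=((.403,.095),.0265,.038,.05,.04),small_cup=((.395,-.202),.024,.038,.05,.04),stopper=((.388,-.324),.017,.003,.013,.03),stopper_stem=((.388,-.324),.009,.018,.045,.022))
H=dict(bottle_caddy=((.526,.259),.1,.032,.048),cup_tray=((.551,-.067),.1,.011,.022),stopper_block=((.508,-.31),.08,.014,.026))
def run(names=("scene","top"),G=G,H=H):
    Ws={n:world(camera(n)) for n in names}
    for k,(g,r,z0,z1,R) in G.items():
        for n,W in Ws.items():
            P=near(W,g,R,z0,z1)
            if len(P)>8:
                x,e=circ(P,r,g); A=near(W,x,R,-.02,.15); print(k,n,len(P),np.round(x,4),"rms",round(e,4),"z 1-99%",np.round(np.percentile(A[:,2],[1,99]),3))
    for k,(g,R,z0,z1) in H.items():
        for n,W in Ws.items():
            P=near(W,g,R,z0,z1)
            if len(P)>20:
                c,s,a=cv2.minAreaRect((P[:,:2]*1000).astype(np.float32)); print(k,n,len(P),"c",np.round(c,1),"size",np.round(s,1),"ang",round(a,1),"ztop",round(np.median(P[:,2]),4))
if __name__=="__main__": run()
E
python3 fit.py
```

```text
tall_bottle top 53 [0.3701 0.2522] rms 0.0006 z 1-99% [-0.004  0.107]
short_bottle scene 101 [ 0.4376 -0.0645] rms 0.0015 z 1-99% [-0.004  0.096]
short_bottle top 22 [ 0.4371 -0.0649] rms 0.0006 z 1-99% [-0.005  0.097]
large_cup scene 40 [0.4029 0.0909] rms 0.0022 z 1-99% [-0.005  0.046]
large_cup top 45 [0.4018 0.0907] rms 0.0016 z 1-99% [-0.005  0.047]
small_cup scene 41 [ 0.3915 -0.2022] rms 0.002 z 1-99% [-0.005  0.047]
small_cup top 34 [ 0.3912 -0.2013] rms 0.0015 z 1-99% [-0.005  0.046]
stopper scene 48 [ 0.3935 -0.3211] rms 0.004 z 1-99% [-0.005  0.044]
stopper top 51 [ 0.391  -0.3264] rms 0.0047 z 1-99% [-0.005  0.044]
stopper_stem scene 36 [ 0.3914 -0.324 ] rms 0.0026 z 1-99% [-0.003  0.046]
stopper_stem top 35 [ 0.3907 -0.324 ] rms 0.0029 z 1-99% [-0.003  0.044]
bottle_caddy top 276 c [527.  260.4] size [144.   75.4] ang 82.6 ztop 0.0385
cup_tray scene 168 c [550.9 -67.7] size [150.7  79.3] ang 81.4 ztop 0.0143
cup_tray top 231 c [551.7 -67.1] size [147.4  77. ] ang 81.8 ztop 0.0152
stopper_block scene 382 c [ 509.8 -311.8] size [90.  95.1] ang 78.3 ztop 0.019
stopper_block top 525 c [ 509.8 -311.4] size [89.8 91. ] ang 78.1 ztop 0.0197
```

```bash
python3 - <<'E'
from h import *
W=world(camera("top")).reshape(-1,3); W=W[~np.isnan(W[:,0])]
for y in np.arange(-.7,.6,.1):
    k=(abs(W[:,1]-y)<.05)&(W[:,0]>.6)&(W[:,2]>.03)&(W[:,2]<.6)
    print(round(y,1),[ (round(x,2),round(W[k&(abs(W[:,0]-x)<.025)][:,2].max(),2)) for x in np.arange(.6,.95,.05) if (k&(abs(W[:,0]-x)<.025)).sum()>3])
E
```

```text
-0.7 [(np.float64(0.7), np.float64(0.05)), (np.float64(0.75), np.float64(0.06)), (np.float64(0.8), np.float64(0.05))]
-0.6 [(np.float64(0.6), np.float64(0.58)), (np.float64(0.65), np.float64(0.58)), (np.float64(0.7), np.float64(0.57)), (np.float64(0.75), np.float64(0.57)), (np.float64(0.8), np.float64(0.05)), (np.float64(0.85), np.float64(0.04)), (np.float64(0.9), np.float64(0.03))]
-0.5 [(np.float64(0.6), np.float64(0.58)), (np.float64(0.65), np.float64(0.6)), (np.float64(0.7), np.float64(0.57)), (np.float64(0.75), np.float64(0.04)), (np.float64(0.85), np.float64(0.04)), (np.float64(0.9), np.float64(0.03))]
-0.4 [(np.float64(0.6), np.float64(0.6)), (np.float64(0.65), np.float64(0.6)), (np.float64(0.7), np.float64(0.04)), (np.float64(0.8), np.float64(0.04))]
-0.3 [(np.float64(0.6), np.float64(0.6)), (np.float64(0.65), np.float64(0.6)), (np.float64(0.7), np.float64(0.57)), (np.float64(0.75), np.float64(0.57)), (np.float64(0.8), np.float64(0.03))]
-0.2 [(np.float64(0.6), np.float64(0.58)), (np.float64(0.65), np.float64(0.6)), (np.float64(0.7), np.float64(0.58)), (np.float64(0.75), np.f
[... 916 characters left out ...]
loat64(0.18))]
0.3 [(np.float64(0.6), np.float64(0.58)), (np.float64(0.65), np.float64(0.6)), (np.float64(0.7), np.float64(0.58)), (np.float64(0.75), np.float64(0.57)), (np.float64(0.8), np.float64(0.18)), (np.float64(0.85), np.float64(0.15))]
0.4 [(np.float64(0.6), np.float64(0.58)), (np.float64(0.65), np.float64(0.6)), (np.float64(0.7), np.float64(0.58)), (np.float64(0.75), np.float64(0.58)), (np.float64(0.8), np.float64(0.19)), (np.float64(0.85), np.float64(0.15))]
0.5 [(np.float64(0.6), np.float64(0.39)), (np.float64(0.65), np.float64(0.4)), (np.float64(0.7), np.float64(0.4)), (np.float64(0.75), np.float64(0.35)), (np.float64(0.8), np.float64(0.25)), (np.float64(0.85), np.float64(0.14))]
```

step_arm:
  rows:
    - [0.0195,0.0511,-0.004,0,0,6]
    - [0.0195,0.0511,-0.004,0,0,6]
    - [0.0195,0.0511,-0.004,0,0,6]
    - [0.0195,0.0511,-0.004,0,0,6]
    - [0.0195,0.0511,-0.004,0,0,6]
    - [0.0195,0.0511,-0.004,0,0,6]
    - [0.0195,0.0511,-0.004,0,0,6]
    - [0.0195,0.0511,-0.004,0,0,6]
    - [0.0195,0.0511,-0.004,0,0,6]
    - [0.0195,0.0511,-0.004,0,0,6]
    - [0,0,0,0,0,0]
    - [0,0,0,0,0,0]
  jaw: 0.08
  squeeze: 15

```text
time: 2.75
position: [0.4373, -0.0654, 0.2014]
tool_rot: [0.75, 0.661, -0.0, 0.0]
ft_force: [-0.7, -0.2, 0.6]
grip_width: 0.08
grip_force: 0.0
```

```bash
python3 - <<'E'
from h import *
c=camera("top");cv2.imwrite("pics/t1.png",c["pixels"])
W=world(c); k=(W[...,2]>.5)&(W[...,0]>.55); v,u=np.where(k); print(k.sum(),np.percentile(u,[0,50,100]),np.percentile(v,[0,50,100]),np.percentile(W[k],[1,50,99],axis=0))
import fit; fit.run(("scene",),{k:fit.G[k] for k in("tall_bottle","large_cup")},{"bottle_caddy":fit.H["bottle_caddy"]})
E
```

```text
31082 [  0. 253. 511.] [ 0. 30. 61.] [[ 0.60191993 -0.5363282   0.52741784]
 [ 0.63530407 -0.08049933  0.61795275]
 [ 0.72827624  0.35690189  0.71774799]]
tall_bottle scene 109 [0.3711 0.2526] rms 0.0017 z 1-99% [-0.005  0.105]
large_cup scene 39 [0.4032 0.091 ] rms 0.0019 z 1-99% [-0.005  0.046]
bottle_caddy scene 170 c [525.8 260.4] size [148.9  79.9] ang 82.4 ztop 0.0374
```

View pics/t1.png

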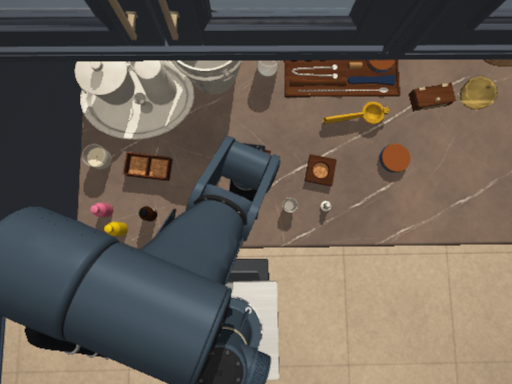

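The picture shows the upper cabinet front across the top (rows 0-60, x≈0.6, bottom z≈0.52), so lifts near the holders stay low. Candle, caddy and look-alikes are as before, and the gripper is over the short bottle.

step_arm:
  rows:
    - [0,0.0003,-0.04,0,0,0]
    - [0,0,-0.04,0,0,0]
    - [0,0,-0.035,0,0,0]
    - [0,0,-0.017,0,0,0]
    - [0,0,-0.009,0,0,0]
    - [0,0,0,0,0,0]
  jaw: 0.08

```text
time: 3.6
position: [0.4371, -0.0658, 0.0601]
tool_rot: [0.751, 0.661, -0.0, -0.0]
ft_force: [0.7, -0.3, -0.1]
grip_width: 0.0796
grip_force: 0.0
```

step_arm:
  rows:
    - [0,0,0,0,0,0]
    - [0,0,0,0,0,0]
    - [0,0,0,0,0,0]
    - [0,0,0,0,0,0]
    - [0,0,0,0,0,0]
    - [0,0,0,0,0,0]
    - [0,0,0,0,0,0]
    - [0,0,0,0,0,0]
  jaw: 0.03
  squeeze: 20

```text
time: 4.6
position: [0.4378, -0.0651, 0.0604]
tool_rot: [0.75, 0.661, 0.0, 0.001]
ft_force: [2.3, -0.5, 3.8]
grip_width: 0.0411
grip_force: 20.0
```

step_arm:
  rows:
    - [0,0,0.03,0,0,0]
    - [0,0,0.04,0,0,0]
    - [0,0,0.03,0,0,0]
    - [0.014,0.0485,0,0,0,0]
    - [0.014,0.0485,0,0,0,0]
    - [0.014,0.0485,0,0,0,0]
    - [0.014,0.0485,0,0,0,0]
    - [0.014,0.0485,0,0,0,0]
    - [0.014,0.0485,0,0,0,0]
    - [0,0,0,0,0,0]
    - [0,0,0,0,0,0]

```text
time: 5.98
position: [0.5193, 0.2257, 0.1591]
tool_rot: [0.75, 0.662, -0.002, -0.001]
ft_force: [-0.2, -0.9, -1.9]
grip_width: 0.0408
grip_force: 19.9
```

step_arm:
  rows:
    - [0.0025,0.0005,-0.03,0,0,0]
    - [0,0,-0.03,0,0,0]
    - [0,0,-0.02,0,0,0]
    - [0,0,-0.007,0,0,0]
    - [0,0,-0.004,0,0,0]
    - [0,0,-0.001,0,0,0]
    - [0,0,0,0,0,0]

```text
time: 6.85
position: [0.5241, 0.2266, 0.0689]
tool_rot: [0.75, 0.661, 0.001, 0.0]
ft_force: [0.6, 0.4, -0.7]
grip_width: 0.041
grip_force: 19.9
```

step_arm:
  rows:
    - [0,0,-0.002,0,0,0]
    - [0,0,-0.001,0,0,0]
    - [0,0,0,0,0,0]

```text
time: 7.22
position: [0.5238, 0.2267, 0.0655]
tool_rot: [0.75, 0.661, 0.0, 0.0]
ft_force: [-1.0, 0.0, 0.9]
grip_width: 0.0409
grip_force: 20.0
```

Contact is beginning (force rose about 2 N). I'll settle it slightly, then open.

step_arm:
  rows:
    - [0,0,-0.0005,0,0,0]
    - [0,0,0,0,0,0]

```text
time: 7.48
position: [0.5238, 0.2267, 0.0654]
tool_rot: [0.75, 0.661, 0.0, 0.0]
ft_force: [-0.8, -0.6, 4.7]
grip_width: 0.0408
grip_force: 20.0
```

step_arm:
  rows:
    - [0,0,0,0,0,0]
    - [0,0,0,0,0,0]
    - [0,0,0,0,0,0]
    - [0,0,0,0,0,0]
    - [0,0,0.02,0,0,0]
    - [0,0,0.04,0,0,0]
    - [0,0,0.05,0,0,0]
    - [0,0,0,0,0,0]
  jaw: 0.06

```text
time: 8.48
position: [0.5264, 0.2273, 0.1787]
tool_rot: [0.75, 0.661, 0.004, 0.002]
ft_force: [-0.0, -0.5, -0.2]
grip_width: 0.06
grip_force: 0.0
```

step_arm:
  rows:
    - [-0.051,0.0085,0.005,0,0,0]
    - [-0.051,0.0085,0,0,0,0]
    - [-0.051,0.0085,0,0,0,0]
    - [0,0,0,0,0,0]
    - [0,0,0,0,0,0]
  jaw: 0.08

```text
time: 9.1
position: [0.3711, 0.2523, 0.1795]
tool_rot: [0.75, 0.661, 0.0, 0.0]
ft_force: [0.5, 1.0, 0.0]
grip_width: 0.0799
grip_force: 0.0
```

```bash
python3 - <<'E'
import fit
G={"tall_bottle":fit.G["tall_bottle"],"short_bottle":((.524,.227),.021,.048,.065,.035)}
fit.run(("scene","top"),G,{})
print(fit.get_obs()["position"])
E
```

```text
tall_bottle scene 107 [0.3708 0.253 ] rms 0.0019 z 1-99% [-0.005  0.106]
tall_bottle top 51 [0.3701 0.252 ] rms 0.0007 z 1-99% [-0.005  0.107]
short_bottle scene 36 [0.523  0.2278] rms 0.002 z 1-99% [0.002 0.101]
short_bottle top 25 [0.5225 0.2278] rms 0.0009 z 1-99% [0.002 0.103]
[0.37220555 0.2522496  0.1796063 ]
```

Short bottle stands at z top ≈ 0.101 as it should. Now the tall one.

step_arm:
  rows:
    - [-0.0005,0,-0.04,0,0,0]
    - [0,0,-0.04,0,0,0]
    - [0,0,-0.02,0,0,0]
    - [0,0,-0.01,0,0,0]
    - [0,0,-0.0015,0,0,0]
    - [0,0,0,0,0,0]

```text
time: 9.95
position: [0.3709, 0.2523, 0.0687]
tool_rot: [0.75, 0.661, 0.001, 0.0]
ft_force: [0.0, 0.1, 0.3]
grip_width: 0.0801
grip_force: 0.0
```

step_arm:
  rows:
    - [0,0,0,0,0,0]
    - [0,0,0,0,0,0]
    - [0,0,0,0,0,0]
    - [0,0,0,0,0,0]
    - [0,0,0,0,0,0]
    - [0,0,0,0,0,0]
    - [0,0,0,0,0,0]
  jaw: 0.03

```text
time: 10.82
position: [0.3705, 0.2523, 0.0684]
tool_rot: [0.75, 0.661, 0.0, 0.0]
ft_force: [-0.1, 0.2, 2.0]
grip_width: 0.0427
grip_force: 20.0
```

step_arm:
  rows:
    - [0,0,0.03,0,0,0]
    - [0,0,0.04,0,0,0]
    - [0,0,0.03,0,0,0]
    - [0.04,0.0105,0,0,0,0]
    - [0.04,0.0105,0,0,0,0]
    - [0.04,0.0105,0,0,0,0]
    - [0.04,0.0105,0,0,0,0]
    - [0,0,0,0,0,0]
    - [0,0,0,0,0,0]

```text
time: 11.95
position: [0.5283, 0.2936, 0.1671]
tool_rot: [0.75, 0.661, -0.002, -0.001]
ft_force: [-0.4, -0.8, -1.1]
grip_width: 0.0426
grip_force: 19.9
```

step_arm:
  rows:
    - [0,0.0005,-0.03,0,0,0]
    - [0,0,-0.03,0,0,0]
    - [0,0,-0.02,0,0,0]
    - [0,0,-0.008,0,0,0]
    - [0,0,-0.004,0,0,0]
    - [0,0,-0.001,0,0,0]
    - [0,0,0,0,0,0]
    - [0,0,0,0,0,0]

```text
time: 12.95
position: [0.5305, 0.2948, 0.0759]
tool_rot: [0.75, 0.661, 0.001, 0.0]
ft_force: [0.7, -0.2, -1.2]
grip_width: 0.0427
grip_force: 19.9
```

step_arm:
  rows:
    - [0,0,-0.0015,0,0,0]
    - [0,0,-0.001,0,0,0]
    - [0,0,0,0,0,0]

```text
time: 13.32
position: [0.5304, 0.2948, 0.0734]
tool_rot: [0.75, 0.661, 0.0, 0.0]
ft_force: [-1.0, 0.9, 4.4]
grip_width: 0.0427
grip_force: 19.9
```

step_arm:
  rows:
    - [0,0,0,0,0,0]
    - [0,0,0,0,0,0]
    - [0,0,0,0,0,0]
    - [0,0,0,0,0,0]
    - [0,0,0.02,0,0,0]
    - [0,0,0.04,0,0,0]
    - [0,0,0.05,0,0,0]
    - [0,0,0,0,0,0]
  jaw: 0.06

```text
time: 14.32
position: [0.533, 0.2957, 0.1872]
tool_rot: [0.75, 0.661, 0.005, 0.002]
ft_force: [0.8, -0.1, 0.7]
grip_width: 0.0602
grip_force: 0.0
```

step_arm:
  rows:
    - [-0.0256,-0.0408,0,0,0,0]
    - [-0.0256,-0.0408,0,0,0,0]
    - [-0.0256,-0.0408,0,0,0,0]
    - [-0.0256,-0.0408,0,0,0,0]
    - [-0.0256,-0.0408,0,0,0,0]
    - [0,0,0,0,0,0]
    - [0,0,0,0,0,0]
  jaw: 0.087

```text
time: 15.2
position: [0.4026, 0.0907, 0.1825]
tool_rot: [0.75, 0.661, 0.0, -0.0]
ft_force: [0.1, -0.3, -0.6]
grip_width: 0.0872
grip_force: 0.0
```

```bash
python3 - <<'E'
import fit
G={"tall_bottle":((.53,.295),.022,.05,.07,.034),"short_bottle":((.524,.227),.021,.048,.065,.033),"large_cup":fit.G["large_cup"]}
fit.run(("scene","top"),G,{})
o=fit.get_obs();print(o["position"],o["time"])
E
```

```text
tall_bottle top 14 [0.5298 0.2936] rms 0.0004 z 1-99% [0.001 0.112]
short_bottle scene 16 [0.5235 0.2277] rms 0.0022 z 1-99% [0.003 0.083]
large_cup scene 34 [0.4031 0.0905] rms 0.0021 z 1-99% [-0.004  0.047]
large_cup top 13 [0.4028 0.0933] rms 0.0006 z 1-99% [-0.005  0.046]
[0.40304624 0.09119758 0.18261856] 15.3
```

step_arm:
  rows:
    - [0,0,-0.05,0,0,0]
    - [0,0,-0.05,0,0,0]
    - [0,0,-0.03,0,0,0]
    - [0,0,-0.012,0,0,0]
    - [0,0,-0.0045,0,0,0]
    - [0,0,0,0,0,0]

```text
time: 16.05
position: [0.4028, 0.0909, 0.0367]
tool_rot: [0.75, 0.661, 0.0, 0.0]
ft_force: [0.1, -0.4, 0.4]
grip_width: 0.0875
grip_force: 0.0
```

step_arm:
  rows:
    - [0,0,0,0,0,0]
    - [0,0,0,0,0,0]
    - [0,0,0,0,0,0]
    - [0,0,0,0,0,0]
    - [0,0,0,0,0,0]
    - [0,0,0,0,0,0]
  jaw: 0.04
  squeeze: 10

```text
time: 16.8
position: [0.4026, 0.0906, 0.0364]
tool_rot: [0.75, 0.661, 0.0, 0.0]
ft_force: [1.1, -0.7, 1.7]
grip_width: 0.0495
grip_force: 9.8
```

step_arm:
  rows:
    - [0,0,0.02,0,0,0]
    - [0,0,0.03,0,0,0]
    - [0,0,0.03,0,0,0]
    - [0,0,0,0,0,0]

```text
time: 17.3
position: [0.4029, 0.0907, 0.1176]
tool_rot: [0.75, 0.661, 0.001, 0.001]
ft_force: [1.2, 0.3, -0.3]
grip_width: 0.0495
grip_force: 9.9
```

```bash
python3 - <<'E'
from fit import *
c=camera("scene"); cv2.imwrite("pics/s2.png",cv2.resize(c["pixels"][110:260,130:330],(800,600),interpolation=cv2.INTER_CUBIC))
run(("scene",),{"large_cup":((.403,.091),.0265,.11,.14,.04)},{})
E
```

```text
large_cup scene 99 [0.3982 0.0927] rms 0.0048 z 1-99% [-0.005  0.146]
```

View pics/s2.png

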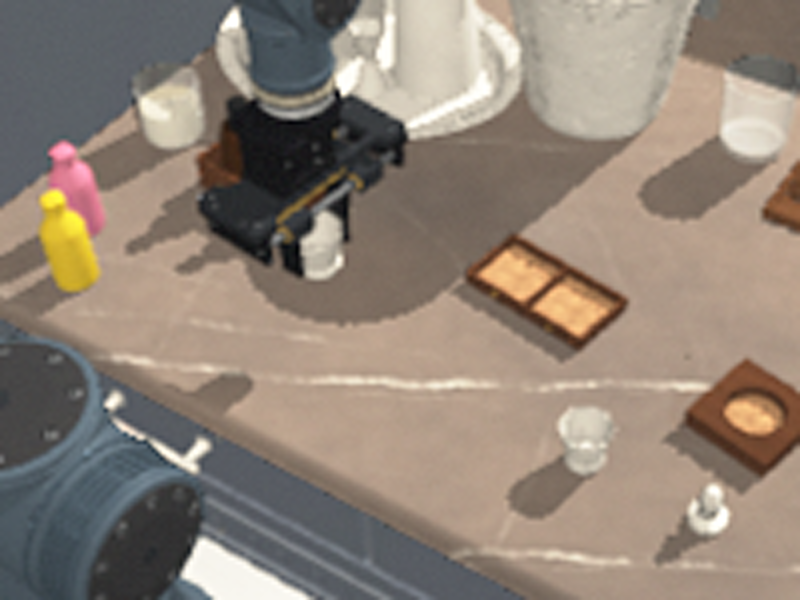

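The picture shows the cup held upright between the fingers at about (320,250), with the tray (548,290) empty. On to its left bay.

step_arm:
  rows:
    - [0.0307,-0.0246,0,0,0,0]
    - [0.0307,-0.0246,0,0,0,0]
    - [0.0307,-0.0246,0,0,0,0]
    - [0.0307,-0.0246,0,0,0,0]
    - [0.0307,-0.0246,0,0,0,0]
    - [0,0,-0.02,0,0,0]
    - [0,0,-0.025,0,0,0]
    - [0,0,-0.02,0,0,0]
    - [0,0,-0.005,0,0,0]
    - [0,0,-0.002,0,0,0]
    - [0,0,0,0,0,0]
    - [0,0,0,0,0,0]

```text
time: 18.9
position: [0.5561, -0.0324, 0.0449]
tool_rot: [0.75, 0.661, 0.0, 0.001]
ft_force: [0.1, -0.1, -0.8]
grip_width: 0.0493
grip_force: 9.9
```

step_arm:
  rows:
    - [0,0,-0.002,0,0,0]
    - [0,0,-0.0015,0,0,0]
    - [0,0,0,0,0,0]

```text
time: 19.27
position: [0.556, -0.0324, 0.0413]
tool_rot: [0.75, 0.661, 0.0, 0.0]
ft_force: [-0.6, -0.2, 3.4]
grip_width: 0.0495
grip_force: 9.7
```

step_arm:
  rows:
    - [0,0,0,0,0,0]
    - [0,0,0,0,0,0]
    - [0,0,0,0,0,0]
    - [0,0,0,0,0,0]
    - [0,0,0.01,0,0,0]
    - [0,0,0.04,0,0,0]
    - [0,0,0.05,0,0,0]
    - [0,0,0,0,0,0]
  jaw: 0.07

```text
time: 20.27
position: [0.5586, -0.033, 0.1452]
tool_rot: [0.75, 0.661, 0.003, 0.004]
ft_force: [-0.4, -0.2, -0.3]
grip_width: 0.0697
grip_force: 0.0
```

step_arm:
  rows:
    - [-0.0329,-0.0339,0,0,0,0]
    - [-0.0329,-0.0339,0,0,0,0]
    - [-0.0329,-0.0339,0,0,0,0]
    - [-0.0329,-0.0339,0,0,0,0]
    - [-0.0329,-0.0339,0,0,0,0]
    - [0,0,0,0,0,0]
    - [0,0,0,0,0,0]
  jaw: 0.085

```text
time: 21.15
position: [0.3912, -0.2016, 0.1406]
tool_rot: [0.75, 0.661, 0.0, -0.0]
ft_force: [-0.1, 0.1, 0.4]
grip_width: 0.0853
grip_force: 0.0
```

```bash
python3 - <<'E'
from fit import *
run(("scene","top"),{"large_cup":((.556,-.033),.0265,.042,.056,.034),"small_cup":G["small_cup"]},{})
o=get_obs();print(o["position"],o["time"])
E
```

```text
large_cup scene 33 [ 0.5573 -0.0324] rms 0.0022 z 1-99% [0.001 0.052]
large_cup top 46 [ 0.5548 -0.0317] rms 0.0017 z 1-99% [0.001 0.052]
small_cup scene 39 [ 0.3922 -0.2029] rms 0.0015 z 1-99% [-0.004  0.135]
[ 0.39170704 -0.20106813  0.14063625] 21.25
```

step_arm:
  rows:
    - [0,-0.0005,-0.05,0,0,0]
    - [0,0,-0.035,0,0,0]
    - [0,0,-0.013,0,0,0]
    - [0,0,-0.006,0,0,0]
    - [0,0,0,0,0,0]

```text
time: 21.88
position: [0.3917, -0.2023, 0.0371]
tool_rot: [0.75, 0.662, 0.0, 0.0]
ft_force: [0.2, -0.6, -0.1]
grip_width: 0.0851
grip_force: 0.0
```

step_arm:
  rows:
    - [0,0,0,0,0,0]
    - [0,0,0,0,0,0]
    - [0,0,0,0,0,0]
    - [0,0,0,0,0,0]
    - [0,0,0,0,0,0]
    - [0,0,0,0,0,0]
  jaw: 0.035

```text
time: 22.62
position: [0.3914, -0.2026, 0.0368]
tool_rot: [0.75, 0.661, 0.0, 0.0]
ft_force: [1.0, -0.1, 1.3]
grip_width: 0.0446
grip_force: 9.8
```

step_arm:
  rows:
    - [0,0,0.02,0,0,0]
    - [0,0,0.03,0,0,0]
    - [0,0,0.03,0,0,0]
    - [0.0387,0.0248,0,0,0,0]
    - [0.0387,0.0248,0,0,0,0]
    - [0.0387,0.0248,0,0,0,0]
    - [0.0387,0.0248,0,0,0,0]
    - [0,0,0,0,0,0]
    - [0,0,0,0,0,0]

```text
time: 23.75
position: [0.5446, -0.1028, 0.1161]
tool_rot: [0.75, 0.662, -0.001, -0.001]
ft_force: [0.3, -0.5, -1.0]
grip_width: 0.0445
grip_force: 10.0
```

step_arm:
  rows:
    - [0,0,-0.025,0,0,0]
    - [0,0,-0.025,0,0,0]
    - [0,0,-0.015,0,0,0]
    - [0,0,-0.005,0,0,0]
    - [0,0,-0.002,0,0,0]
    - [0,0,0,0,0,0]
    - [0,0,0,0,0,0]

```text
time: 24.62
position: [0.5464, -0.1033, 0.0454]
tool_rot: [0.75, 0.661, 0.0, 0.001]
ft_force: [0.2, -0.1, -0.8]
grip_width: 0.0443
grip_force: 10.0
```

step_arm:
  rows:
    - [0,0,-0.002,0,0,0]
    - [0,0,-0.0015,0,0,0]
    - [0,0,0,0,0,0]

```text
time: 25.0
position: [0.5462, -0.1033, 0.0417]
tool_rot: [0.75, 0.661, 0.0, 0.0]
ft_force: [-0.3, 0.4, 3.3]
grip_width: 0.0446
grip_force: 9.7
```

step_arm:
  rows:
    - [0,0,0,0,0,0]
    - [0,0,0,0,0,0]
    - [0,0,0,0,0,0]
    - [0,0,0,0,0,0]
    - [0,0,0.01,0,0,0]
    - [0,0,0.04,0,0,0]
    - [0,0,0.05,0,0,0]
    - [0,0,0,0,0,0]
  jaw: 0.065

```text
time: 26.0
position: [0.5488, -0.1042, 0.1457]
tool_rot: [0.75, 0.661, 0.002, 0.004]
ft_force: [1.1, 0.1, -0.1]
grip_width: 0.0653
grip_force: 0.0
```

step_arm:
  rows:
    - [-0.031,-0.0441,0,0,0,0]
    - [-0.031,-0.0441,0,0,0,0]
    - [-0.031,-0.0441,0,0,0,0]
    - [-0.031,-0.0441,0,0,0,0]
    - [-0.031,-0.0441,0,0,0,0]
    - [0,0,0,0,0,0]
    - [0,0,0,0,0,0]
  jaw: 0.06

```text
time: 26.88
position: [0.3904, -0.323, 0.1408]
tool_rot: [0.751, 0.661, 0.0, -0.001]
ft_force: [-0.0, 0.2, 0.3]
grip_width: 0.0601
grip_force: 0.0
```

```bash
python3 - <<'E'
from fit import *
run(("scene","top"),{"small_cup":((.546,-.103),.024,.042,.056,.034),"stopper_stem":G["stopper_stem"]},{"stopper_block":H["stopper_block"]})
o=get_obs();print(o["position"],o["time"])
for n in("scene","top"):
    W=world(camera(n)); P=near(W,(.51,-.311),.02,-.01,.03); print(n,"well floor",np.median(P[:,2]))
E
```

```text
small_cup scene 41 [ 0.5458 -0.1029] rms 0.0022 z 1-99% [0.001 0.052]
stopper_stem scene 40 [ 0.3914 -0.3239] rms 0.0026 z 1-99% [-0.004  0.044]
stopper_block scene 204 c [ 505.6 -329.1] size [55.7 94.5] ang 80.0 ztop 0.0191
stopper_block top 178 c [ 522.  -314.2] size [89.5 67. ] ang 79.0 ztop 0.0195
[ 0.39115696 -0.32224     0.14097848] 26.975
scene well floor 0.0076489724247147395
top well floor 0.007682002418282985
```

step_arm:
  rows:
    - [0,-0.001,-0.05,0,0,0]
    - [0,0,-0.035,0,0,0]
    - [0,0,-0.014,0,0,0]
    - [0,0,-0.0065,0,0,0]
    - [0,0,0,0,0,0]

```text
time: 27.7
position: [0.3914, -0.3248, 0.0362]
tool_rot: [0.75, 0.661, -0.0, 0.0]
ft_force: [-1.2, 0.0, 0.1]
grip_width: 0.0602
grip_force: 0.0
```

step_arm:
  rows:
    - [0,0,0,0,0,0]
    - [0,0,0,0,0,0]
    - [0,0,0,0,0,0]
    - [0,0,0,0,0,0]
    - [0,0,0,0,0,0]
    - [0,0,0,0,0,0]
  jaw: 0.01
  squeeze: 15

```text
time: 28.45
position: [0.3911, -0.3248, 0.0359]
tool_rot: [0.75, 0.661, 0.0, 0.0]
ft_force: [-0.3, 1.2, 1.8]
grip_width: 0.0179
grip_force: 15.0
```

step_arm:
  rows:
    - [0,0,0.02,0,0,0]
    - [0,0,0.03,0,0,0]
    - [0,0,0.03,0,0,0]
    - [0.0395,0.004,0,0,0,0]
    - [0.0395,0.004,0,0,0,0]
    - [0.0395,0.004,0,0,0,0]
    - [0,0,0,0,0,0]
    - [0,0,0,0,0,0]

```text
time: 29.45
position: [0.5084, -0.3119, 0.1151]
tool_rot: [0.75, 0.661, -0.0, -0.001]
ft_force: [-0.6, 0.1, 0.1]
grip_width: 0.0179
grip_force: 15.0
```

step_arm:
  rows:
    - [0,0,-0.025,0,0,0]
    - [0,0,-0.02,0,0,0]
    - [0,0,-0.015,0,0,0]
    - [0,0,-0.006,0,0,0]
    - [0,0,-0.003,0,0,0]
    - [0,0,0,0,0,0]
    - [0,0,0,0,0,0]

```text
time: 30.32
position: [0.5098, -0.3129, 0.0473]
tool_rot: [0.75, 0.661, 0.0, 0.001]
ft_force: [0.9, 0.1, -0.9]
grip_width: 0.0177
grip_force: 15.0
```

step_arm:
  rows:
    - [0,0,-0.0015,0,0,0]
    - [0,0,-0.001,0,0,0]
    - [0,0,0,0,0,0]

```text
time: 30.7
position: [0.5094, -0.3126, 0.0442]
tool_rot: [0.75, 0.661, -0.0, -0.0]
ft_force: [0.6, -0.6, -0.1]
grip_width: 0.0177
grip_force: 15.0
```

step_arm:
  rows:
    - [0,0,-0.0005,0,0,0]
    - [0,0,-0.0003,0,0,0]
    - [0,0,0,0,0,0]

```text
time: 31.08
position: [0.5094, -0.3127, 0.0438]
tool_rot: [0.75, 0.661, -0.0, 0.0]
ft_force: [-1.6, 1.0, 3.4]
grip_width: 0.0176
grip_force: 15.0
```

Contact. I'll release, rise and back off.

step_arm:
  rows:
    - [0,0,0,0,0,0]
    - [0,0,0,0,0,0]
    - [0,0,0,0,0,0]
    - [0,0,0.01,0,0,0]
    - [0,0,0.04,0,0,0]
    - [0,0,0.05,0,0,0]
    - [0,0,0.05,0,0,0]
    - [-0.06,-0.05,0,0,0,0]
    - [-0.06,-0.05,0,0,0,0]
    - [-0.06,-0.05,0,0,0,0]
    - [0,-0.05,0,0,0,0]
    - [0,0,0,0,0,0]
  jaw: 0.045

```text
time: 32.58
position: [0.3647, -0.4873, 0.1945]
tool_rot: [0.752, 0.66, -0.001, 0.003]
ft_force: [0.2, 0.1, -0.4]
grip_width: 0.0451
grip_force: 0.0
```

```bash
python3 - <<'E'
from fit import *
run(("scene","top"),{"tall_bottle":((.53,.294),.022,.05,.07,.034),"short_bottle":((.523,.227),.021,.048,.065,.033),"large_cup":((.556,-.033),.0265,.042,.056,.034),"small_cup":((.546,-.103),.024,.042,.056,.034),"stopper_stem":((.51,-.312),.009,.026,.055,.022)},H)
c=camera("scene");cv2.imwrite("pics/s3.png",cv2.resize(c["pixels"][90:260,130:370],(800,566),interpolation=cv2.INTER_CUBIC))
c=camera("top");cv2.imwrite("pics/t3.png",cv2.resize(c["pixels"][120:260,70:430],(800,311),interpolation=cv2.INTER_CUBIC))
E
```

```text
tall_bottle top 32 [0.5297 0.2934] rms 0.0007 z 1-99% [0.001 0.112]
short_bottle scene 28 [0.523  0.2278] rms 0.0025 z 1-99% [0.008 0.08 ]
short_bottle top 27 [0.5228 0.2276] rms 0.0007 z 1-99% [0.001 0.101]
large_cup scene 51 [ 0.5562 -0.0314] rms 0.0023 z 1-99% [0.002 0.052]
large_cup top 45 [ 0.5551 -0.0313] rms 0.0017 z 1-99% [-0.     0.052]
small_cup scene 48 [ 0.5468 -0.103 ] rms 0.0027 z 1-99% [0.001 0.051]
small_cup top 39 [ 0.5447 -0.1025] rms 0.0017 z 1-99% [0.001 0.051]
stopper_stem scene 37 [ 0.5077 -0.3124] rms 0.0029 z 1-99% [0.005 0.054]
bottle_caddy scene 95 c [519.6 209.7] size [47.5 78. ] ang 84.8 ztop 0.038
bottle_caddy top 307 c [555.1 256.4] size [144.5 132.4] ang 82.3 ztop 0.0385
cup_tray scene 172 c [549.8 -67.1] size [148.5  77.1] ang 81.4 ztop 0.0149
cup_tray top 281 c [551.5 -66.9] size [147.1  76.8] ang 81.8 ztop 0.0154
stopper_block scene 411 c [ 509.2 -311. ] size [92.4 95.7] ang 77.6 ztop 0.0189
stopper_block top 239 c [ 540.7 -297.7] size [ 56.4 111.4] ang 29.2 ztop 0.0192
```

View pics/s3.png

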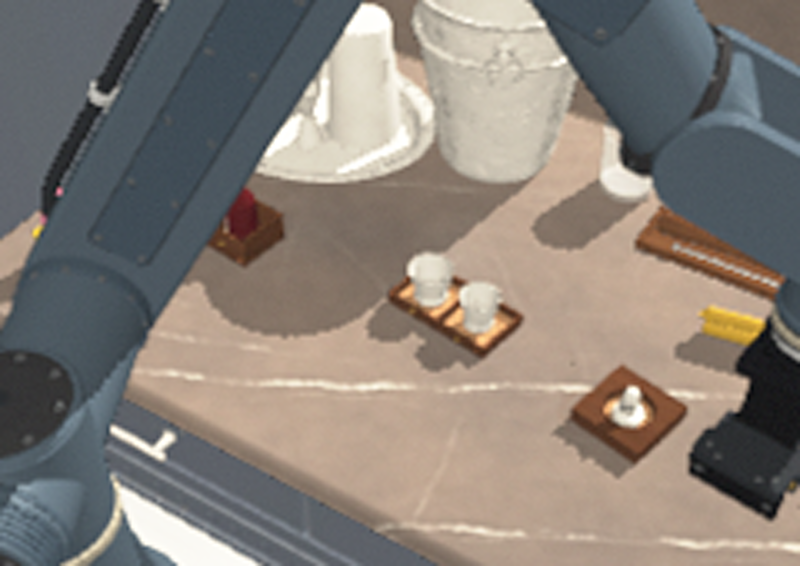

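View pics/t3.png

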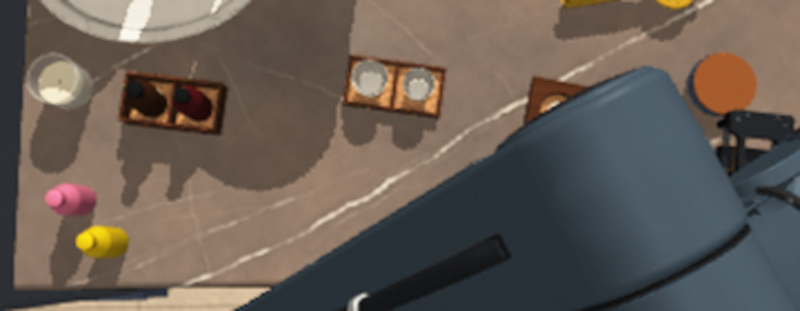

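The two views show both bottles upright in the caddy (top crop 150,98 and 192,103) and one cup per tray bay (370,78 and 418,86). The stopper stands on its cap in the well (scene crop 630,403). Candle and coasters are unmoved and the arm is clear.

```bash
python3 -c "
from rig import hand_in; print(hand_in())"
```

```text
the job is handed in; nothing more can be done
None
```

The job is done and handed in: both bottles are in the caddy, both cups are in the tray with one per bay, and the stopper is in its well on its cap. The final pictures show them all upright, with the candle and coasters where they were, and the arm used about 33 s of the 125 s.

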